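Contact temperature check of a dry-block heater

ROBOT

A 6-joint arm with a two-finger parallel gripper is mounted at the origin on the work surface. World frame = base frame: x ahead of the robot, y to its left, z up, the work surface at z = 0. Lengths are in m, angles in rad, forces in N, time in s.
With the tool pointing down it reaches from about 0.3 to 0.875 m from the base axis. Payload 4.2 kg.
Tool frame: the origin (TCP) lies at the very end of the fingers, on their centre line; the grasp point (between the pads) lies 19 mm behind it (bot.hold_point_z is the distance from the TCP to the grasp point, in m); z points along the fingers, y is the line along which they close (so a half turn about z gives the same grasp; the last joint's range is limited). The gripper opens to 85 mm and grips with 20 to 120 N. Pads are 22 mm wide; open, the fingers measure 114 mm over their backs; the gripper's body (76 mm by 85 mm) begins 54 mm behind the grasp point. The pads swing forward as they close: fully open they stand 13 mm farther back than shut.
Start: joints at [-1.263, 0.32, 1.565, -0, 1.257, -0.02], TCP at [0.185, -0.544, 0.21] pointing down, gripper open.
Joint ranges: [-3.11, 3.11], [-0.84, 2.01], [0.21, 2.61], [-1.34, 4.49], [0.05, 2.63], [-2.56, 2.56]. Speed limits (rad/s): [2.57, 2.57, 3.14, 3.14, 3.14, 3.14].

INTERFACE

Orientations are given as a rotation vector (axis times angle).
In Python, from bench import bot gives the robot as it stands.
- The arm moves only by the tool carry_out, never from a script. Its argument "deltas" is a list that holds one entry, the list of rows, each a list of 6 numbers: the shift along the tool's x, y, z in units of 50 mm (1.0 is 50 mm), then the turn, a rotation vector about the tool's x, y, z in units of 5 degrees (1.0 is 5 degrees). In form: [[[tx, ty, tz, wx, wy, wz], ...]]. A call has 1 to 20 rows; each row shifts and turns the commanded pose from where the row before left it, along the tool's axes as they then stand; what a row does not reach is not made up. A row lasts 1/10 s, in which the tool goes at most 50 mm and 8.59 degrees, less where a joint would pass 70% of its speed; a pose out of reach is approached as far as the arm can. A call is refused whole if a number of a shift passes 1 or a number of a turn 1, either way. A call with a gripper value outside its range is refused whole. "fingers" is the opening, from 0 (shut) to 1 (fully open), set as the call begins (left out, the last holds). The fingers move at their own pace and stop on an object; "newtons" is the grip in N (left out, the last holds). Time passes only in rows, so rows that do not move let the fingers close. It gives the time, the measured TCP pose, the force, the opening and the grip force at its end, in the units of the state.
- bot.get_state(): the state, without advancing time (a new reading comes with each control period).
- bot.snapshot(name): name is "scene" or "side" or "wrist"; returns a dict with "image" (400x640x3 uint8, blue, green, red), "mtx" (3x3 intrinsics, pixels), "pose" (4x4, takes a point from camera to world coordinates); the wrist camera has in their place "T_tool_cam" (4x4, takes a point from camera to tool coordinates, whose origin is the TCP and whose axes are the flange's). Camera axes: x right, y down, z forward; pixel columns grow to the right and rows downward; lengths in m; the calibration is good to about 2 mm. The wrist camera is an equidistant fisheye: a pixel r from the principal point sees the ray r / f radians off the axis. A picture is of the moment at which its call begins: read the wrist's pose just before it. There is no depth.
- bot.sign_off(): hands the job in; it is judged then, once.
Trained networks look in a picture, given as the dict that the camera call returned (one of the last four; its "shot" number tells which), for a name from the list of things; names that differ only in an ending like _2 or _b are one class to them, and where a whole thing is asked for, a point or a joint stands for the part that bears it (a point fixed in the world has none). Each returns a list of dicts, best first, with "conf" (0 to 1); they miss things now and then, are a little off and sometimes report something else, mostly with a low value. They report only what shows in the picture. A call takes as long as a camera call. They do not tell look-alikes from the thing itself.
- bot.look_for(picture, name): "rect" ([centre column, centre row, width, height] in pixels, round what is visible of it).
- bot.landmark_of(picture, name): "position" ([row, column] in pixels: a listed point, or the origin of a listed thing).
The state is a dict: "time": time; "joint_positions": joint angles; "joint_vel": joint speeds; "tau": joint torques, N m; "position": TCP position; "orientation": TCP orientation; "force": force on the tool from outside, world axes, zero at the start; "torque": the same for the moment, N m; "grip_width": finger opening in m; "gripper_force": force on a finger pad.
Only numpy, scipy, OpenCV 4.12 (cv2) and the standard library are available. Lean on these libraries where they do the work, as an engineer would, in place of code of your own. Each camera call takes 0.05 s, during which the arm holds its last target. There are 200 camera calls.

TASK

Check the surface temperature of the flat block in the dry-block heater: swing the heater's clear cover up until it stands upright by itself, then take the surface probe out of its holder and hold it upright with its spring-loaded tip inside the ring engraved on the flat block, pressed gently so that the tip is pushed about halfway in, not just grazing and not bottomed. Keep it like that for at least three seconds for the reading and finish still holding it there: the probe is not put down or let go. Leave the tube rack and the two vials where they stand.

Things in the scene. Friction and masses are not known exactly. Their poses are not given: they have to be found in the camera images.
- heater: dry-block heater, white, fixed, 240 x 200 x 90 mm; origin under its centre, x from its sloping key panel (robot's side, 35 to 60 mm high) to its back, yaw up to 0.3. Behind the panel a well, rim at z = 90, holds two aluminium blocks side by side at x = +26, y = +39.5 and -39.5 mm: a flat one and one with capped microtubes (tops at z = 83); which is where changes
- cover (a joint): angle of the heater's clear cover, rad: 0 shut (level on the well), grows as the front edge swings up and back, 1.57 upright, stop at 1.85; may start up to 0.25 ajar. Stiff hinge: it stays where it is left and takes 2 to 3 N at the tab
- cover_hinge (a point): middle of the cover's hinge line, which runs along the heater's y at the back of the well (heater x = +99, z = 94.5 mm). The cover is a plate 135 mm deep, 186 wide, 5 thick (frame 7); it turns with it, its x axis pointing from tab to hinge
- cover_tab (a point): point on the cover's pull tab, 155 mm from the hinge line. The tab is a grey plate 32 mm wide (along the hinge line), 8 thick, standing 30 mm forward of the middle of the cover's front edge (137 to 167 mm from the hinge line), 35 mm free below it. Pinched from above across its width it swings without the gripper turning
- flat_block: the flat aluminium block, 95 x 76 x 44 mm, fixed in the heater; origin under its centre, 39 mm above the bench, same yaw as the heater. Its bare top is level, 83 mm above the bench (7 mm under the rim), with an engraved ring in the middle
- check_spot (a point): centre of the engraved ring (inside diameter 19 mm, dark line 2.5 mm, four short tick lines outside it) on the flat block's top face, z = 83 mm
- probe: cordless surface probe, loose, 0.07 to 0.14 kg, 168 mm long; origin at the contact face (tip out), z from tip to head. Along z in mm: sprung tip 8 across to 11.5, ferrule 13 across to 31.5, stem 7 across to 85, finger guard 28 across to 90, round handle 22 across to 156 (grip near 130), head 26 across to 168. Starts tip down in the holder, guard on its mouth, leaning 0.35 rad (play 0.05)
- tip (a joint): how far the sprung tip is pushed in along the probe, m: 0 out, 0.010 bottomed. Spring: 0.5 N to start moving, then 0.5 N per mm, so 3 N when halfway
- tip_face (a point): middle of the tip's contact face, moves with the tip
- holder: bench holder, fixed: round grey base 92 mm across, 12 high, and a grey inclined sleeve (bore 18, outside 26, 60 mm long, open at both ends) between two cheek plates, 36 mm over their outsides. Origin under the base's centre; yaw up to 0.5; the sleeve leans 0.35 rad: its mouth and the probe's handle point up and to the holder's -x
- holder_mouth (a point): centre of the sleeve's mouth, 104 mm above the bench; the sleeve's axis is (-0.343, 0, 0.939) in the holder's axes
- rack: white rack 190 x 56 mm with capped blood tubes, 95 mm high, loose, to be left alone; origin under its centre, long along its x. Rack and holder stand left and right of the heater, either way round
- vial_a: reagent vial, 25 mm across, 50 mm high, loose, to be left alone; origin under it
- vial_b: a second such vial, to be left alone; origin under it
There are look-alikes about, which are no part of the job. Of the things like the probe, leave any that is pink; of the rest the larger one is meant. Several things have the shape of the holder; the one meant has the colours described above.

How it is judged:
On the way, in this order (a step that is already met when the one before it is completed fails the run):
1. the cover has been swung up until it stands upright (value of joint cover above 1.3 rad), for 0.2 s.
2. the probe, in the fingers and upright, has been kept with its tip in the ring on the flat block, partly pushed in, for three seconds (horizontal distance between tip_face and check_spot below 0.007 m and contact force between probe and flat_block between 0.6 and 6.5 N and value of joint tip between 0.0015 and 0.0093 m and angle between probe's own z axis and vertical below 0.15 rad and contact force between the fingers and probe above 1 N), for 3 s.
At the end, for the whole second after the job is handed in: Cover open past 1.3 rad; probe still, held in the fingers within 0.15 rad of upright, clear of holder and housing, tip centre within 7 mm of the ring's centre, pushed in 1.5 to 9.3 mm at 0.6 to 6.5 N on the flat block; rack and vials within 30 mm of where they stood (all of step 2 and value of joint cover above 1.3 rad and contact force between probe and heater below 0.2 N and contact force between probe and holder below 0.2 N and linear speed of probe below 0.02 m/s and distance of each of rack, vial_a, vial_b from where it was at the start of the episode below 0.03 m); the arm keeps its last pose, push and grip.
It fails at once if the probe was pressed or knocked hard on the flat block (over 15 N) (contact force between probe and flat_block above 15 N).
It fails at once if the tube rack or a vial was moved or knocked over (distance of any of rack, vial_a, vial_b from where it was at the start of the episode above 0.03 m or angle between any of vial_a, vial_b's own z axis and vertical above 0.5 rad).
It also fails if it takes over 56 s, if anything falls off the work surface, if the arm or the gripper's body presses on something with over 40 N, if the wrist force passes 120 N, or if a joint passes its speed limit or range.

## Working session

There is one attempt and no reset: what is moved stays moved. The work goes in short steps, Python scripts to look and compute and a tool call to move; the robot and the scene stay as the last step left them, time stands still between calls to the robot, and variables do not carry over. Pictures are saved under pics/ and viewed, at most 10 in all, crops included, and the job is handed in when it is done.

Besides the shell and the picture viewer there is one more tool, called after "Call:" in YAML: its name, and indented under it one key for each argument. carry_out: Moves the arm, as the interface text tells. Its arguments: {"type":"object","properties":{"deltas":{"type":"array"},"fingers":{"type":"number"},"newtons":{"type":"number"}},"required":["deltas"]}

```bash
mkdir -p pics; ls; python3 - <<'E'
from bench import bot
import cv2, numpy as np
print(bot.get_state())
for n in ("scene","side"):
    p=bot.snapshot(n); cv2.imwrite(f"pics/{n}0.png",p["image"])
    print(n,p["mtx"].tolist(),np.round(p["pose"],4).tolist())
    for k in ("heater","cover_hinge","cover_tab","flat_block","check_spot","probe","tip_face","holder","holder_mouth","rack","vial_a"):
        l=bot.landmark_of(p,k); 
        print(k,[(np.round(d["position"],1).tolist(),round(d["conf"],2)) for d in l[:4]])
E
```

```text
pics
{'time': 0.0, 'joint_positions': array([-1.26300284e+00,  3.20309455e-01,  1.56567320e+00,  3.49639585e-06,
        1.25734478e+00, -2.00010044e-02]), 'joint_vel': array([-0.00036208, -0.00203249,  0.00125563,  0.00145872,  0.00114608,
       -0.00066176]), 'tau': array([ 2.14225642e-03, -4.15520704e+01, -2.34162623e+01,  2.33781238e-04,
        8.27745942e-03, -4.54138167e-07]), 'position': array([ 0.18497641, -0.54391363,  0.20947444]), 'orientation': array([-3.09779775e+00, -5.12314369e-01,  3.85383283e-04]), 'force': array([-0.81698383, -0.26218774, -0.57514158]), 'torque': array([-0.03271913, -0.02964376, -0.0115089 ]), 'gripper_force': 0.0, 'grip_width': 0.08532645437179429}
scene [[370.70285816257484, 0.0, 314.1600652062676], [0.0, 370.70285816257484, 200.45369935633437], [0.0, 0.0, 1.0]] [[0.0641, 0.5666, -0.8215, 1.3162], [0.9978, -0.0524, 0.0417, -0.1063], [-0.0194, -0.8223, -0.5687, 0.6953], [0.0, 0.0, 0.0, 1.0]]
heater [([246.5, 316.6], 0.81)]
cover_hinge [([243.1, 306.8], 0.76)]
cover_tab [([202.2, 315.9], 0.63)]
flat_block []
check_spot []
probe [([196.8, 197.5], 0
[... 215 characters left out ...]
ial_a [([211.7, 283.3], 0.48)]
side [[444.8598884372436, 0.0, 321.3782137394947], [0.0, 444.8598884372436, 208.4386578534472], [0.0, 0.0, 1.0]] [[-0.7707, -0.4727, 0.4273, 0.0142], [-0.6371, 0.5671, -0.522, 0.5025], [0.0044, -0.6745, -0.7382, 0.9386], [0.0, 0.0, 0.0, 1.0]]
heater [([233.3, 302.7], 0.85)]
cover_hinge [([188.7, 281.3], 0.79)]
cover_tab [([212.2, 321.5], 0.84), ([183.7, 359.9], 0.29)]
flat_block []
check_spot []
probe [([197.1, 460.3], 0.79), ([136.4, 365.7], 0.53)]
tip_face []
holder [([162.9, 322.2], 0.76), ([184.9, 360.4], 0.62)]
holder_mouth [([138.6, 325.6], 0.89), ([158.1, 363.0], 0.73)]
rack [([329.1, 204.7], 0.83)]
vial_a [([322.3, 302.9], 0.72), ([246.3, 376.8], 0.51)]
```

View pics/scene0.png

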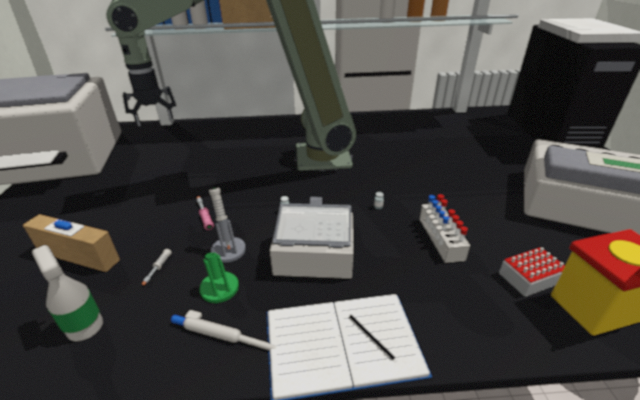

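View pics/side0.png

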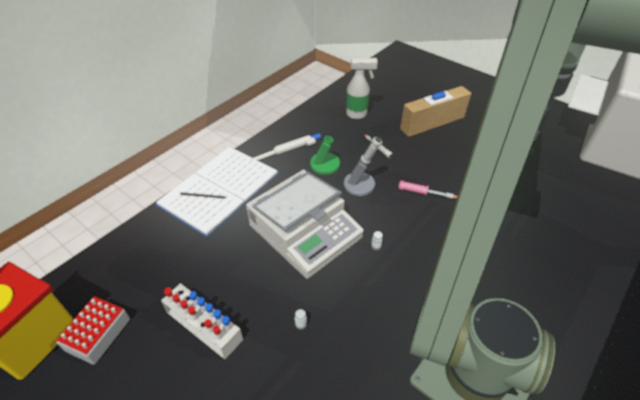

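The scene view shows the heater at (313,240), with its cover nearly shut and its tab at (316,202). The grey holder with the probe is at (228,248), with the handle leaning towards the robot. The green holder at (218,285) and the pink probe at (206,213) are look-alikes. The rack is at (445,230), and the vials are at (284,201) and (379,200). The side view agrees.

```bash
cat > h.py <<'E'
import numpy as np, cv2
from scipy.spatial.transform import Rotation as R
from scipy.optimize import least_squares
from bench import bot
def ray(p,rc):
    "origin, direction in world for pixel [row,col]"
    if "pose" in p:
        T=p["pose"]; K=p["mtx"]; d=np.array([(rc[1]-K[0,2])/K[0,0],(rc[0]-K[1,2])/K[1,1],1])
    else:
        T=p["Tw"]; K=p["mtx"]; v=np.array([(rc[1]-K[0,2])/K[0,0],(rc[0]-K[1,2])/K[1,1]])
        r=np.linalg.norm(v)+1e-12; d=np.array([*(np.sin(r)*v/r),np.cos(r)])
    d=T[:3,:3]@d; return T[:3,3],d/np.linalg.norm(d)
def proj(p,X):
    "world points -> [row,col]"
    X=np.atleast_2d(X); T=p.get("pose",p.get("Tw")); K=p["mtx"]; c=(X-T[:3,3])@T[:3,:3]
    if "pose" in p: u=c[:,:2]/c[:,2:]
    else:
        s=np.linalg.norm(c[:,:2],axis=1); th=np.arctan2(s,c[:,2]); u=c[:,:2]*(th/(s+1e-12))[:,None]
    return np.c_[u[:,1]*K[1,1]+K[1,2],u[:,0]*K[0,0]+K[0,2]]
def onz(p,rc,z):
    o,d=ray(p,rc); return o+d*(z-o[2])/d[2]
def tri(*prs):
    A=0;b=0;os=[]
    for p,rc in prs:
        o,d=ray(p,rc); M=np.eye(3)-np.outer(d,d); A=A+M; b=b+M@o; os.append((o,d))
    x=np.linalg.solve(A,b); return x,[round(float(np.linalg.norm(np.cross(x-o,d)))*1000,1) for o,d in os]
def toolT():
    s=bot.get_state(); T=np.eye(4); T[:3,:3]=R.from_rotvec(s["orientation"]).as_matrix(); T[:3,3]=s["position"]; return T
def snap(n):
    T=toolT(); p=bot.snapshot(n)
    if n=="wrist": p["Tw"]=T@p["T_tool_cam"]
    return p
def lm(p,k): return [(np.array(d["position"]),d["conf"]) for d in bot.landmark_of(p,k)]
E
python3 - <<'E'
from h import *
a=snap("scene"); b=snap("side")
pts={"heater":([246.5,316.6],[233.3,302.7]),"hinge":([243.1,306.8],[188.7,281.3]),"tab":([202.2,315.9],[212.2,321.5]),
"holder":([250,228],[184.9,360.4]),"mouth":([218.4,219.2],[158.1,363.0]),"rack":([236.5,442],[329.1,204.7]),
"vialR":([211.7,283.3],[246.3,376.8])}
for k,(u,v) in pts.items(): x,e=tri((a,u),(b,v)); print(k,np.round(x,4),e)
for k in("vial_a","probe","holder_mouth","holder"): print(k,lm(a,k),lm(b,k))
w=snap("wrist"); print(w["T_tool_cam"],w["mtx"])
print(R.from_rotvec(bot.get_state()["orientation"]).as_matrix())
E
```

```text
heater [ 0.5384 -0.0611 -0.0012] [2.1, 2.1]
hinge [ 0.6315 -0.0875  0.093 ] [5.0, 5.0]
tab [ 0.4827 -0.0639  0.1156] [5.3, 5.3]
holder [ 0.5292 -0.3107 -0.0015] [0.7, 0.7]
mouth [ 0.5287 -0.3143  0.1064] [3.2, 3.2]
rack [ 0.525   0.298  -0.0011] [0.4, 0.4]
vialR [ 0.3595 -0.1558 -0.0052] [1.4, 1.4]
vial_a [(array([210.9, 378.8]), 0.59), (array([209.7, 283.3]), 0.58)] [(array([324.2, 301.2]), 0.74), (array([249.4, 377.5]), 0.66)]
probe [(array([248.5, 228.6]), 0.89), (array([193.4, 199.1]), 0.69)] [(array([197.3, 458.6]), 0.51), (array([136.5, 366.7]), 0.38)]
holder_mouth [(array([255.8, 207.1]), 0.76), (array([217.6, 219.5]), 0.6)] [(array([137.6, 326.9]), 0.84), (array([155.8, 364. ]), 0.81)]
holder [(array([287.5, 219.8]), 0.68), (array([248.3, 229.2]), 0.65)] [(array([163.2, 325.3]), 0.81), (array([187.8, 361.5]), 0.74)]
[[ 7.42612265e-06 -9.46818672e-01 -3.21767620e-01  8.17150850e-02]
 [ 9.99999997e-01  3.24011971e-05 -7.22631313e-05 -4.77992263e-04]
 [ 7.88457382e-05 -3.21767619e-01  9.46818670e-01 -1.63571173e-01]
 [ 0.00000000e+00  0.00000000e+00  0.00000000e+00  1.00000000e+00]] [[309.70691629   0.         325.73351306]
 [  0.         309.70691629 198.89888663]
 [  0.           0.           1.        ]]
[[ 9.46747878e-01  3.21975857e-01  4.69870247e-05]
 [ 3.21975861e-01 -9.46747868e-01 -1.41202695e-04]
 [-9.78993378e-07  1.48812040e-04 -9.99999989e-01]]
```

Call:
carry_out:
  deltas:
    - [[0.58, -0.53, -0.12, 0, 0, 0], [0.58, -0.53, -0.12, 0, 0, 0], [0.58, -0.53, -0.12, 0, 0, 0], [0.58, -0.53, -0.12, 0, 0, 0], [0.58, -0.53, -0.12, 0, 0, 0], [0.58, -0.53, -0.12, 0, 0, 0], [0.58, -0.53, -0.12, 0, 0, 0], [0.58, -0.53, -0.12, 0, 0, 0], [0.58, -0.53, -0.12, 0, 0, 0], [0.58, -0.53, -0.12, 0, 0, 0], [0.58, -0.53, -0.12, 0, 0, 0], [0.58, -0.53, -0.12, 0, 0, 0], [0.58, -0.53, -0.12, 0, 0, 0], [0.58, -0.53, -0.12, 0, 0, 0], [0, 0, 0, 0, 0, 1], [0, 0, 0, 0, 0, 1], [0, 0, 0, 0, 0, 1], [0, 0, 0, 0, 0, 1], [0, 0, 0, 0, 0, 1], [0, 0, 0, 0, 0, 1]]

```text
time: 3.75
position: [0.45, -0.0624, 0.2944]
orientation: [3.126, -0.312, 0.0]
force: [0.8, -1.0, -0.2]
grip_width: 0.0857
gripper_force: 0.0
```

```bash
python3 - <<'E'
from h import *
T=toolT(); print(np.round(T,3).tolist())
a=snap("scene"); b=snap("side"); w=snap("wrist"); cv2.imwrite("pics/wrist1.png",w["image"])
for k in ("heater","cover_hinge","cover_tab","flat_block","check_spot","holder_mouth","holder","vial_a"):
    print(k,[[(np.round(x,1).tolist(),round(c,2)) for x,c in lm(p,k)] for p in (a,b,w)])
import pickle; pickle.dump((a,b,w),open("s1.pkl","wb"))
E
```

```text
[[0.98, -0.198, 0.0, 0.45], [-0.198, -0.98, -0.0, -0.062], [0.0, 0.0, -1.0, 0.294], [0.0, 0.0, 0.0, 1.0]]
heater [[([246.6, 316.6], 0.57)], [([232.2, 304.5], 0.89)], [([95.2, 317.7], 0.93), ([149.6, 121.0], 0.48)]]
cover_hinge [[([244.0, 308.7], 0.65)], [([186.2, 279.7], 0.66)], [([16.0, 310.1], 0.98)]]
cover_tab [[([200.9, 315.8], 0.73)], [([212.8, 317.3], 0.83), ([158.4, 364.9], 0.17)], [([143.4, 314.4], 0.77)]]
flat_block [[], [], []]
check_spot [[([245.6, 307.4], 0.54)], [], [([229.3, 213.1], 0.47)]]
holder_mouth [[([218.8, 218.3], 0.76), ([256.5, 207.6], 0.57)], [([138.4, 324.2], 0.58), ([159.3, 361.8], 0.56)], [([81.7, 506.7], 0.6)]]
holder [[([284.3, 219.3], 0.86), ([247.5, 227.7], 0.67)], [([182.3, 360.9], 0.94), ([164.3, 328.2], 0.88)], [([77.9, 471.7], 0.75)]]
vial_a [[([212.4, 285.7], 0.53), ([211.3, 379.2], 0.45)], [([324.2, 303.0], 0.75), ([244.0, 375.4], 0.52)], [([229.2, 214.9], 0.88), ([196.2, 390.9], 0.59)]]
```

View pics/wrist1.png

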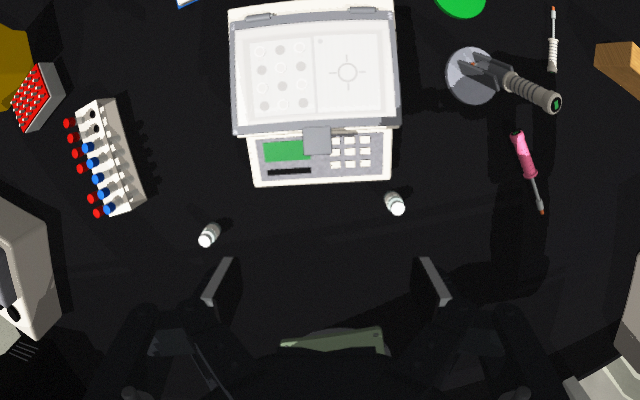

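The wrist view shows the cover slightly ajar, with the tab at (316,140). Through it I can see the engraved ring at (347,72), so the flat block is on the heater's −y side. The grey holder is at (480,75) and the probe head at (552,103).

```bash
cat > fit.py <<'E'
from h import *
import pickle
a,b,w=pickle.load(open("s1.pkl","rb"))
def H(q,P): c,s=np.cos(q[2]),np.sin(q[2]); return np.array([q[0]+c*P[0]-s*P[1],q[1]+s*P[0]+c*P[1],P[2]])
def tabP(q,r=.155): return H(q,[.099-r*np.cos(q[3]),0,.0945+r*np.sin(q[3])])
obs=[(w,"o",[95.2,317.7]),(a,"o",[246.6,316.6]),(b,"o",[232.2,304.5]),(w,"h",[16,310.1]),(a,"h",[243.6,307.7]),(b,"h",[187.5,280.5]),
(w,"t",[143.4,314.4]),(a,"t",[201.5,315.8]),(b,"t",[212.5,319.5]),(w,"r",[72,347]),(w,"r",[72,347])]
def pt(q,k): return {"o":lambda:H(q,[0,0,0]),"h":lambda:H(q,[.099,0,.0945]),"t":lambda:tabP(q),"r":lambda:H(q,[.026,-.0395,.083])}[k]()
f=lambda q:np.concatenate([proj(p,pt(q,k))[0]-rc for p,k,rc in obs])
s=least_squares(f,[.54,-.06,-.2,.1],loss="soft_l1"); q=s.x
if __name__=="__main__":
    print(np.round(q,4)); print(np.round(f(q).reshape(-1,2),1).tolist())
    print("tab",tabP(q),"spot",pt(q,"r"),"hinge",pt(q,"h"), "ring from wrist only",onz(w,[72,347],.083))
    im=cv2.resize(w["image"],None,fx=2,fy=2,interpolation=cv2.INTER_CUBIC)
    box=[[x,y,z] for x,y,z in [(-.12,-.1,.035),(-.12,.1,.035),(-.06,.1,.06),(.12,.1,.09),(.12,-.1,.09)]]
    g=[proj(w,H(q,P))[0] for P in box]
    for u in g: cv2.circle(im,(int(2*u[1]),int(2*u[0])),4,(0,0,255),1)
    tb=[proj(w,H(q,[.099-r*np.cos(q[3]),y,.0945+r*np.sin(q[3])]))[0] for r,y in[(.135,.093),(.135,-.093),(.137,.016),(.167,.016),(.167,-.016)]]
    for u in tb: cv2.circle(im,(int(2*u[1]),int(2*u[0])),4,(255,0,255),1)
    th=np.linspace(0,6.28,60)
    for t in th:
        u=proj(w,H(q,[.026+.0107*np.cos(t),-.0395+.0107*np.sin(t),.083]))[0]; cv2.circle(im,(int(2*u[1]),int(2*u[0])),1,(255,255,0),-1)
    cv2.imwrite("pics/fit1.png",im[0:400,400:1200])
E
python3 fit.py
```

```text
[ 0.5359 -0.066  -0.1547  0.1673]
[[0.0, -1.1], [-0.6, -1.2], [-0.2, 0.7], [-3.3, 0.5], [0.4, 3.5], [0.6, 0.1], [0.0, 1.2], [-1.7, 0.6], [1.2, -1.3], [0.2, -0.0], [0.2, -0.0]]
tab [ 0.48271983 -0.05773835  0.12030599] spot [ 0.55551654 -0.10906851  0.083     ] hinge [ 0.6337312  -0.08128871  0.0945    ] ring from wrist only [ 0.55571147 -0.10916033  0.083     ]
```

View pics/fit1.png

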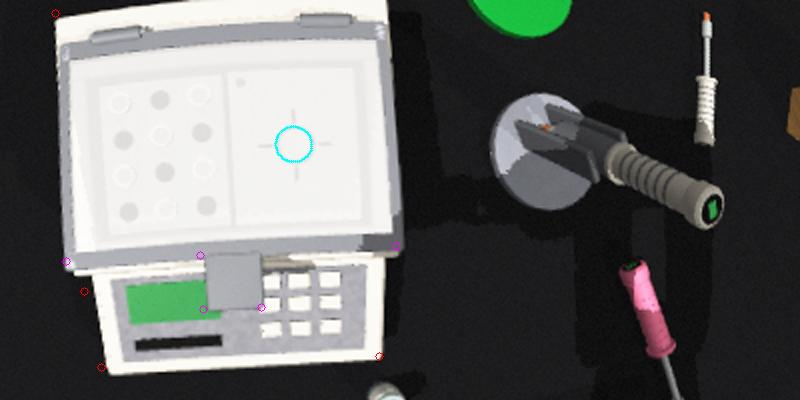

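```bash
python3 - <<'E'
s=open("fit.py").read()
s=s.replace('''f=lambda''','''C=lambda q,r,y:H(q,[.099-r*np.cos(q[3]),y,.0945+r*np.sin(q[3])])
W=lambda x,y:np.array([y/2,x/2+200])
obs2=[(lambda q:H(q,[-.12,.1,.035]),W(109,374)),(lambda q:H(q,[-.12,-.1,.035]),W(379,372)),(lambda q:H(q,[.12,.1,.09]),W(53,20)),
(lambda q:C(q,.135,.093),W(67,267)),(lambda q:C(q,.135,-.093),W(401,254)),(lambda q:C(q,.167,.016),W(208,310)),(lambda q:C(q,.167,-.016),W(262,308))]
f=lambda''',1).replace("for p,k,rc in obs])","for p,k,rc in obs]+[proj(w,g(q))[0]-rc for g,rc in obs2])")
open("fit.py","w").write(s)
E
python3 fit.py
```

```text
[ 0.5346 -0.0664 -0.1406  0.1745]
[[0.9, -0.7], [-0.9, -1.3], [-0.1, 1.1], [-2.3, -0.2], [0.1, 3.9], [1.0, 0.1], [1.1, 2.4], [-2.3, 0.2], [0.8, -0.6], [0.7, 0.1], [0.7, 0.1], [-1.5, -1.9], [-7.9, 1.6], [-1.2, 0.1], [-0.6, 0.3], [-3.9, -0.9], [1.2, -1.1], [0.6, 1.0]]
tab [ 0.4814929  -0.05885364  0.12140703] spot [ 0.5548204  -0.10912215  0.083     ] hinge [ 0.63263421 -0.08023859  0.0945    ] ring from wrist only [ 0.55571147 -0.10916033  0.083     ]
```

View pics/fit1.png

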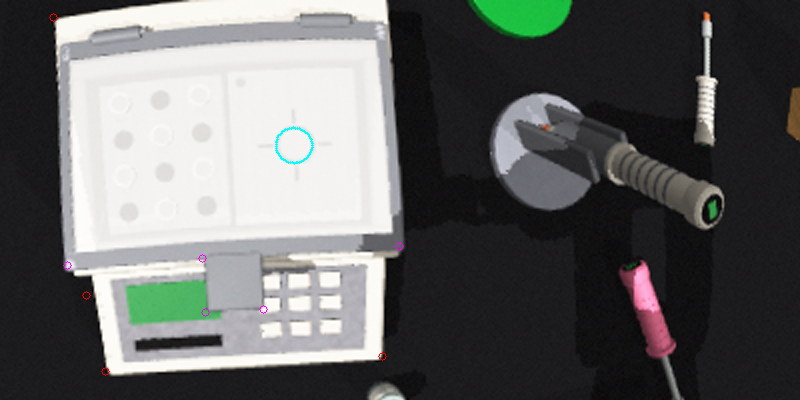

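```bash
python3 - <<'E'
from fit import *
g=cv2.cvtColor(w["image"],cv2.COLOR_BGR2GRAY).astype(int)
def line(P,z): 
    X=np.array([onz(w,rc,z)[:2] for rc in P]); c=X.mean(0); u,s,v=np.linalg.svd(X-c); d=v[0]; 
    return np.round(c,4),d,np.round(s[1]/np.sqrt(len(X))*1000,2)
# front panel edge: last bright row in columns
P=[]
for c in range(262,384,6):
    r=max(r for r in range(150,200) if g[r,c]>120); P.append([r+.5,c])
c,d,e=line(P,.035); print("front",c,"yaw",np.arctan2(-d[0]*np.sign(d[1]),abs(d[1])),e,[p[0] for p in P])
# right side edge of lower body rows 140..180
P=[]
for r in range(142,178,4):
    cc=max(c for c in range(370,410) if g[r,c]>120); P.append([r,cc+.5])
for r,cc in P: 
    pass
print("right cols",[p[1] for p in P])
# cover front edge brightness rows, left edge
P=[]
for c in range(245,300,6):
    col=g[118:150,c]; P.append([118+int(np.argmin(col)),c])
print("cover edge",P)
# split line: min along rows
for r in range(45,105,12):
    print(r,g[r,300:326].tolist())
E
```

```text
front [ 0.4134 -0.0498] yaw -0.13779357269581702 0.41 [186.5, 186.5, 185.5, 185.5, 185.5, 184.5, 184.5, 184.5, 183.5, 183.5, 183.5, 182.5, 182.5, 182.5, 181.5, 181.5, 181.5, 180.5, 180.5, 180.5, 179.5]
right cols [391.5, 391.5, 391.5, 391.5, 391.5, 391.5, 391.5, 390.5, 390.5]
cover edge [[144, 245], [126, 251], [146, 257], [143, 263], [146, 269], [145, 275], [147, 281], [141, 287], [149, 293], [142, 299]]
45 [240, 241, 241, 246, 247, 243, 243, 242, 242, 243, 242, 237, 231, 232, 241, 243, 243, 243, 243, 242, 243, 243, 243, 244, 242, 242]
57 [243, 242, 242, 242, 242, 242, 243, 242, 242, 242, 243, 239, 234, 231, 232, 242, 242, 242, 243, 243, 243, 243, 243, 243, 244, 243]
69 [224, 222, 221, 222, 231, 239, 243, 242, 242, 243, 243, 243, 238, 234, 232, 236, 243, 243, 243, 243, 243, 243, 243, 244, 244, 243]
81 [242, 242, 242, 242, 245, 249, 245, 243, 242, 243, 243, 242, 242, 236, 231, 233, 239, 243, 243, 243, 242, 243, 243, 242, 244, 244]
93 [241, 242, 242, 244, 242, 242, 243, 243, 243, 242, 243, 243, 244, 243, 238, 233, 235, 242, 243, 243, 242, 243, 243, 243, 243, 244]
```

Call:
carry_out:
  deltas:
    - [[0.27, -0.08, 0, 0, 0, -0.67], [0.28, -0.08, 0.4, 0, 0, 0], [0, 0, 0.5, 0, 0, 0], [0, 0, 0.5, 0, 0, 0], [0, 0, 0.5, 0, 0, 0], [0, 0, 0.5, 0, 0, 0], [0, 0, 0.5, 0, 0, 0], [0, 0, 0.5, 0, 0, 0], [0, 0, 0.3, 0, 0, 0], [0, 0, 0.17, 0, 0, 0], [0, 0, 0, 0, 0, 0]]

```text
time: 6.2
position: [0.4779, -0.059, 0.1]
orientation: [-3.134, 0.216, 0.003]
force: [0.6, 0.5, 0.6]
grip_width: 0.0852
gripper_force: 0.0
```

Call:
carry_out:
  deltas:
    - [[0, 0, 0, 0, 0, 0], [0, 0, 0, 0, 0, 0], [0, 0, 0, 0, 0, 0], [0, 0, 0, 0, 0, 0], [0, 0, 0, 0, 0, 0], [0, 0, 0, 0, 0, 0], [0, 0, 0, 0, 0, 0]]
  fingers: 0
  newtons: 30

```text
time: 6.9
position: [0.4785, -0.0591, 0.1009]
orientation: [3.134, -0.216, 0.0]
force: [-0.3, 0.6, 0.4]
grip_width: -0.0003
gripper_force: 0.1
```

```bash
python3 - <<'E'
from h import *
w=snap("wrist"); a=snap("scene"); b=snap("side")
x=cv2.resize(b["image"][150:300,200:440],(800,500),interpolation=cv2.INTER_CUBIC)
cv2.imwrite("pics/m2.png",x); cv2.imwrite("pics/wrist2.png",w["image"])
for k in ("cover_tab","cover_hinge"): print(k,[lm(p,k) for p in (a,b,w)])
E
```

```text
cover_tab [[(array([201.2, 316.6]), 0.92)], [(array([216.6, 317.8]), 0.67)], [(array([248.4, 323.3]), 0.79)]]
cover_hinge [[(array([243.8, 308.1]), 0.9)], [(array([187.1, 278.7]), 0.91)], []]
```

View pics/wrist2.png

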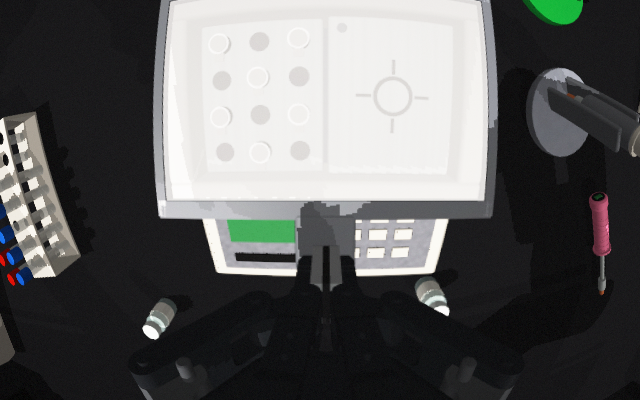

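View pics/m2.png

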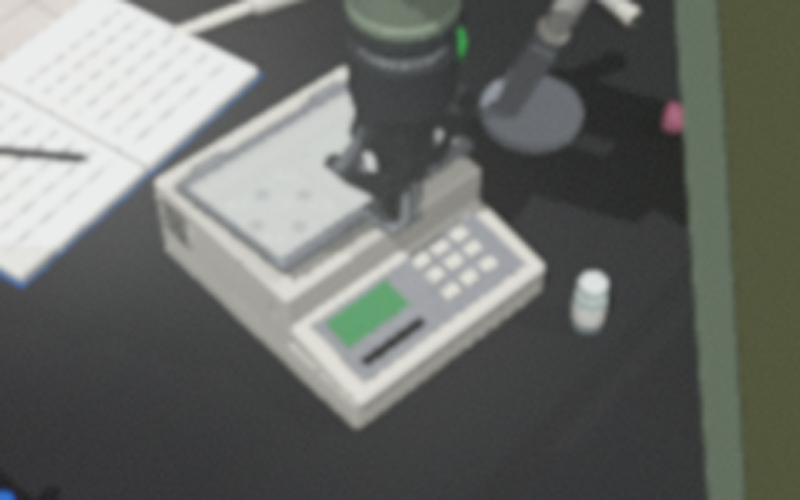

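The fingers shut just above the tab: the side crop shows the cover lying almost flush, so it is closer to shut than my fit said. I'll refit the angle using this near view, where the cover's front corners are at (161,217) and (492,217).

```bash
cat >> fit.py <<'E'
w1=w
def refit():
    import pickle
    w2=snap("wrist"); pickle.dump(w2,open("w2.pkl","wb"))
    o=[(w1,lambda q:H(q,[.026,-.0395,.083]),[72,347]),(w2,lambda q:H(q,[.026,-.0395,.083]),[96.5,392.5]),
     (w2,lambda q:C(q,.135,.093),[217,161]),(w2,lambda q:C(q,.135,-.093),[217,492]),
     (w1,lambda q:C(q,.135,.093),W(67,267)),(w1,lambda q:C(q,.135,-.093),W(401,254)),
     (w1,lambda q:C(q,.155,0),[143.4,314.4]),(w2,lambda q:C(q,.155,0),[248.4,323.3]),(a,lambda q:C(q,.155,0),[201.3,316.2]),(b,lambda q:C(q,.155,0),[214.5,318.5]),
     (w1,lambda q:H(q,[-.12,.1,.035]),[187,255.5]),(w1,lambda q:H(q,[-.12,-.1,.035]),[179,391]),
     (w2,lambda q:H(q,[-.12,.1,.035]),[273,218]),(w2,lambda q:H(q,[-.12,-.1,.035]),[277,433])]
    F=lambda q:np.concatenate([proj(p,g(q))[0]-rc for p,g,rc in o])
    for a0 in (0,.05,.1,.17):
        s=least_squares(lambda v:F([*v,a0]),q[:3],loss="soft_l1"); print(a0,np.round(s.x,4),round(s.cost,1))
    s=least_squares(F,q,loss="soft_l1"); print(np.round(s.x,4),s.cost); print(np.round(F(s.x).reshape(-1,2),1).tolist())
if __name__=="__main__": refit(); print(tri((w1,[143.4,314.4]),(pickle.load(open("w2.pkl","rb")),[248.4,323.3])),toolT()[:3,3])
E
python3 fit.py
```

```text
[ 0.5346 -0.0664 -0.1406  0.1745]
[[0.9, -0.7], [-0.9, -1.3], [-0.1, 1.1], [-2.3, -0.2], [0.1, 3.9], [1.0, 0.1], [1.1, 2.4], [-2.3, 0.2], [0.8, -0.6], [0.7, 0.1], [0.7, 0.1], [-1.5, -1.9], [-7.9, 1.6], [-1.2, 0.1], [-0.6, 0.3], [-3.9, -0.9], [1.2, -1.1], [0.6, 1.0]]
tab [ 0.4814929  -0.05885364  0.12140703] spot [ 0.5548204  -0.10912215  0.083     ] hinge [ 0.63263421 -0.08023859  0.0945    ] ring from wrist only [ 0.55571147 -0.10916033  0.083     ]
0 [ 0.5303 -0.0655 -0.1417] 102.0
0.05 [ 0.5307 -0.0656 -0.1408] 74.7
0.1 [ 0.5327 -0.0658 -0.1408] 51.5
0.17 [ 0.5335 -0.0661 -0.1379] 33.7
[ 0.5335 -0.0662 -0.1377  0.172 ] 33.65368387332412
[[1.6, 0.1], [2.9, -0.1], [-0.9, -0.5], [-0.7, -2.9], [0.6, 0.6], [-3.1, -0.9], [2.1, 2.6], [6.6, 1.3], [-2.2, -0.3], [-0.8, 0.7], [-0.6, -2.6], [-0.3, 0.3], [-3.0, -3.1], [-6.9, 2.2]]
(array([ 0.48263145, -0.05735292,  0.11786849]), [1.1, 1.1]) [ 0.47850765 -0.05913028  0.10078138]
```

Call:
carry_out:
  deltas:
    - [[0, 0, 0, 0, 0, 0], [0, 0, 0, 0, 0, 0], [0, 0, 0, 0, 0, 0], [0, 0, 0, 0, 0, 0], [0, 0, 0, 0, 0, 0], [0, 0, 0, 0, 0, 0], [0, 0, 0, 0, 0, 0], [0, 0, 0.1, 0, 0, 0], [0, 0, 0.1, 0, 0, 0], [0, 0, 0.1, 0, 0, 0], [0, 0, 0.1, 0, 0, 0], [0, 0, 0, 0, 0, 0]]
  fingers: 1

```text
time: 8.6
position: [0.4778, -0.059, 0.0799]
orientation: [-3.134, 0.216, 0.003]
force: [-0.5, -0.5, 0.2]
grip_width: 0.0856
gripper_force: 0.0
```

```bash
python3 - <<'E'
from h import *
w=snap("wrist"); x=w["image"][150:330,180:470]
x=cv2.convertScaleAbs(cv2.resize(x,(800,496),interpolation=cv2.INTER_CUBIC),alpha=1.6,beta=30); cv2.imwrite("pics/m3.png",x)
E
```

```text
(no output)
```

View pics/m3.png

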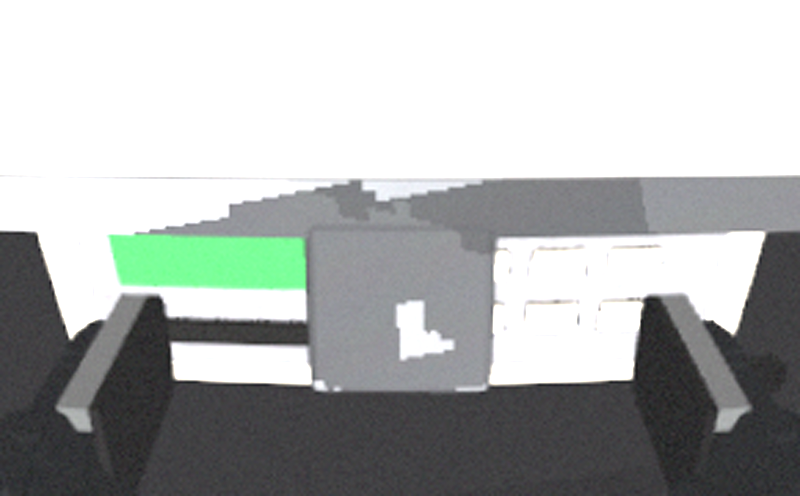

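Call:
carry_out:
  deltas:
    - [[0, 0, 0, 0, 0, 0], [0, 0, 0, 0, 0, 0], [0, 0, 0, 0, 0, 0], [0, 0, 0, 0, 0, 0], [0, 0, 0, 0, 0, 0], [0, 0, 0, 0, 0, 0], [0, 0, 0, 0, 0, 0]]
  fingers: 0
  newtons: 30

```text
time: 9.35
position: [0.4786, -0.0587, 0.0809]
orientation: [-3.134, 0.216, -0.0]
force: [0.3, 3.1, 1.0]
grip_width: 0.0313
gripper_force: 33.6
```

Call:
carry_out:
  deltas:
    - [[0.02, 0, -0.15, 0, 0, 0], [0.03, 0, -0.15, 0, 0, 0], [0.04, 0, -0.15, 0, 0, 0], [0.04, 0, -0.15, 0, 0, 0], [0.05, 0, -0.15, 0, 0, 0], [0.06, 0, -0.15, 0, 0, 0], [0.065, 0, -0.14, 0, 0, 0], [0.07, 0, -0.14, 0, 0, 0], [0.08, 0, -0.13, 0, 0, 0], [0.08, 0, -0.13, 0, 0, 0]]

```text
time: 10.35
position: [0.5061, -0.0625, 0.1525]
orientation: [-3.133, 0.216, -0.002]
force: [6.0, 3.2, -9.6]
grip_width: 0.0309
gripper_force: 32.1
```

```bash
python3 - <<'E'
from h import *
a=snap("scene"); b=snap("side"); w=snap("wrist"); cv2.imwrite("pics/a4.png",a["image"])
cv2.imwrite("pics/b4.png",b["image"]);cv2.imwrite("pics/w4.png",w["image"])
for k in ("cover_tab","cover_hinge","check_spot"): print(k,[[(np.round(x,1).tolist(),round(c,2)) for x,c in lm(p,k)] for p in (a,b,w)])
s=bot.get_state(); print(s["position"],s["force"],s["grip_width"],s["gripper_force"])
A=np.array([lm(p,"cover_tab")[0][0] for p in (a,b,w)]); print(tri(*zip((a,b,w),A)),tri(*zip((a,b),A[:2])))
np.set_printoptions(precision=4)
for th in (.3,.4,.5,.6,.7):
    X=np.array([.5335+.99*(.099-.155*np.cos(th)),-.0662-.1377*(.099-.155*np.cos(th)),.0945+.155*np.sin(th)]); print(th,X,[np.round(proj(p,X)[0],1).tolist() for p in (a,b,w)])
E
```

```text
cover_tab [[([186.8, 312.5], 0.87)], [([189.1, 310.7], 0.97)], [([266.5, 324.9], 0.72)]]
cover_hinge [[([244.8, 304.0], 0.72)], [([188.4, 280.4], 0.59)], [([33.9, 324.9], 0.59)]]
check_spot [[], [([200.7, 310.4], 0.67)], []]
[ 0.50649049 -0.06255145  0.15290026] [ 4.54663788  2.7996195  -5.13866623] 0.030965612211264735 32.506086230278015
(array([ 0.50997597, -0.06507943,  0.18260133]), [4.2, 1.7, 3.9]) (array([ 0.51250361, -0.06741169,  0.18085905]), [1.7, 1.7])
0.3 [ 0.4849 -0.0594  0.1403] [[194.1, 315.7], [207.4, 317.9], [262.0, 325.4]]
0.4 [ 0.4902 -0.0602  0.1549] [[190.7, 315.5], [202.1, 316.5], [266.5, 325.4]]
0.5 [ 0.4968 -0.0611  0.1688] [[187.7, 315.2], [196.6, 314.6], [269.0, 325.4]]
0.6 [ 0.5049 -0.0622  0.182 ] [[185.1, 314.9], [191.0, 312.3], [269.1, 325.3]]
0.7 [ 0.5141 -0.0635  0.1944] [[182.9, 314.5], [185.2, 309.6], [265.8, 325.3]]
```

Call:
carry_out:
  deltas:
    - [[0, 0, 0, 0, 0, 0], [0, 0, 0, 0, 0, 0], [0, 0, 0, 0, 0, 0], [0, 0, 0, 0, 0, 0], [-0.05, 0, -0.15, 0, 0, 0], [-0.05, 0, -0.17, 0, 0, 0], [0, 0, 0, 0, 0, 0]]
  fingers: 0.6

```text
time: 11.8
position: [0.5007, -0.0622, 0.1706]
orientation: [3.134, -0.215, 0.005]
force: [0.4, 0.1, 0.0]
grip_width: 0.0513
gripper_force: 0.0
```

Call:
carry_out:
  deltas:
    - [[0, 0, 0, 0, 0, 0], [0, 0, 0, 0, 0, 0], [0, 0, 0, 0, 0, 0], [0, 0, 0, 0, 0, 0], [0, 0, 0, 0, 0, 0], [0, 0, 0, 0, 0, 0]]
  fingers: 0
  newtons: 30

```text
time: 12.4
position: [0.4996, -0.0617, 0.1686]
orientation: [-3.133, 0.216, 0.002]
force: [-3.0, 3.6, 2.0]
grip_width: 0.0284
gripper_force: 29.5
```

```bash
python3 - <<'E'
from h import *
a=snap("scene"); b=snap("side"); w=snap("wrist")
print([lm(p,"cover_tab")[:1] for p in (a,b,w)])
for th in (.5,.6,.7):
    X=np.array([.5335+.99*(.099-.155*np.cos(th)),-.0662-.1377*(.099-.155*np.cos(th)),.0945+.155*np.sin(th)]); print(th,[np.round(proj(p,X)[0],1).tolist() for p in (a,b,w)])
E
```

```text
[[(array([186.7, 312.9]), 0.67)], [(array([187.8, 311.5]), 0.74)], [(array([238.4, 324.8]), 0.57)]]
0.5 [[187.7, 315.2], [196.6, 314.6], [245.1, 325.3]]
0.6 [[185.1, 314.9], [191.0, 312.3], [243.1, 325.3]]
0.7 [[182.9, 314.5], [185.2, 309.6], [237.5, 325.2]]
```

Call:
carry_out:
  deltas:
    - [[0.154, 0, -0.198, 0, 0, 0], [0.168, 0, -0.186, 0, 0, 0], [0.182, 0, -0.172, 0, 0, 0], [0.196, 0, -0.158, 0, 0, 0], [0.206, 0, -0.142, 0, 0, 0], [0.218, 0, -0.126, 0, 0, 0], [0, 0, 0, 0, 0, 0]]

```text
time: 13.4
position: [0.5577, -0.0697, 0.2191]
orientation: [-3.134, 0.216, -0.005]
force: [-2.1, 4.2, 5.0]
grip_width: 0.0283
gripper_force: 30.4
```

Call:
carry_out:
  deltas:
    - [[0.226, 0, -0.108, 0, 0, 0], [0.234, 0, -0.09, 0, 0, 0], [0.24, 0, -0.072, 0, 0, 0], [0.244, 0, -0.054, 0, 0, 0], [0.248, 0, -0.034, 0, 0, 0], [0.25, 0, -0.015, 0, 0, 0], [0, 0, 0, 0, 0, 0], [0, 0, 0, 0, 0, 0]]

```text
time: 14.2
position: [0.6296, -0.0797, 0.2384]
orientation: [3.134, -0.215, 0.01]
force: [0.7, 2.8, 6.5]
grip_width: 0.0287
gripper_force: 29.7
```

```bash
python3 - <<'E'
from h import *
a=snap("scene"); b=snap("side"); w=snap("wrist")
print([lm(p,"cover_tab")[:1] for p in (a,b,w)]); print([lm(p,"check_spot")[:2] for p in (a,b,w)])
for th in (1.2,1.4,1.55,1.7):
    X=np.array([.5335+.99*(.099-.155*np.cos(th)),-.0662-.1377*(.099-.155*np.cos(th)),.0945+.155*np.sin(th)]); print(th,[np.round(proj(p,X)[0],1).tolist() for p in (a,b,w)])
E
```

```text
[[(array([188.7, 309.7]), 0.93)], [(array([142.9, 278.5]), 0.68)], [(array([253.5, 321.2]), 0.59)]]
[[], [(array([201. , 310.4]), 0.95), (array([186. , 359.3]), 0.53)], [(array([237.3, 357.5]), 0.61), (array([328.7, 221.7]), 0.39)]]
1.2 [[180.9, 312.2], [158.2, 291.9], [312.7, 325.3]]
1.4 [[184.6, 311.1], [149.4, 283.8], [283.3, 325.3]]
1.55 [[189.4, 310.2], [144.1, 277.6], [251.2, 325.4]]
1.7 [[195.7, 309.4], [140.0, 271.7], [211.6, 325.4]]
```

Call:
carry_out:
  deltas:
    - [[0, 0, 0, 0, 0, 0], [0, 0, 0, 0, 0, 0], [0, 0, 0, 0, 0, 0], [0, 0, 0, 0, 0, 0], [0, 0, -0.3, 0, 0, 0], [0, 0, -0.6, 0, 0, 0], [0, 0, -0.7, 0, 0, 0], [-0.5, 0.5, 0, 0, 0, 0], [-0.56, 0.64, 0, 0, 0, 0], [-0.56, 0.64, 0, 0, 0, 0], [-0.56, 0.64, 0, 0, 0, 0], [-0.56, 0.64, 0, 0, 0, 0], [-0.56, 0.64, 0, 0, 0, 0], [0, 0, 0, 0, 0, 0], [0, 0, 0, 0, 0, 0]]
  fingers: 0.8

```text
time: 16.15
position: [0.4381, -0.2408, 0.3168]
orientation: [3.134, -0.219, 0.002]
force: [-0.3, 1.0, -0.7]
grip_width: 0.0682
gripper_force: 0.0
```

```bash
python3 - <<'E'
from h import *
import pickle
a=snap("scene"); b=snap("side"); w=snap("wrist"); pickle.dump((a,b,w),open("s5.pkl","wb"))
cv2.imwrite("pics/wrist5.png",w["image"])
for k in ("cover_tab","check_spot","holder_mouth","holder","probe","vial_a","rack"): print(k,[[(np.round(x,1).tolist(),round(c,2)) for x,c in lm(p,k)] for p in (a,b,w)])
E
```

```text
cover_tab [[([191.4, 310.9], 0.89), ([216.1, 219.2], 0.37)], [([140.1, 278.5], 0.76)], [([25.6, 110.0], 0.85)]]
check_spot [[], [([201.1, 308.7], 0.84)], [([90.7, 214.3], 0.91)]]
holder_mouth [[([253.2, 209.8], 0.91), ([219.5, 221.1], 0.71)], [([136.6, 324.5], 0.82), ([158.2, 364.5], 0.66)], [([149.5, 65.8], 0.47)]]
holder [[([248.3, 227.2], 0.71), ([287.3, 219.5], 0.69)], [([183.2, 360.2], 0.78), ([167.0, 327.7], 0.59), ([160.7, 361.2], 0.53)], [([3.0, 352.8], 0.85), ([86.5, 364.2], 0.74), ([221.0, 132.8], 0.6)]]
probe [[([251.5, 227.6], 0.86), ([282.9, 142.2], 0.74), ([197.6, 197.9], 0.54)], [([137.0, 368.0], 0.46)], [([9.9, 469.8], 0.97), ([232.7, 449.5], 0.84), ([74.9, 357.4], 0.75)]]
vial_a [[([208.2, 379.2], 0.55)], [([323.4, 301.7], 0.73), ([247.2, 379.8], 0.7)], [([226.7, 132.9], 0.73)]]
rack [[([237.4, 441.5], 0.79)], [([324.9, 206.5], 0.56)], [([149.0, 65.5], 0.86)]]
```

View pics/wrist5.png

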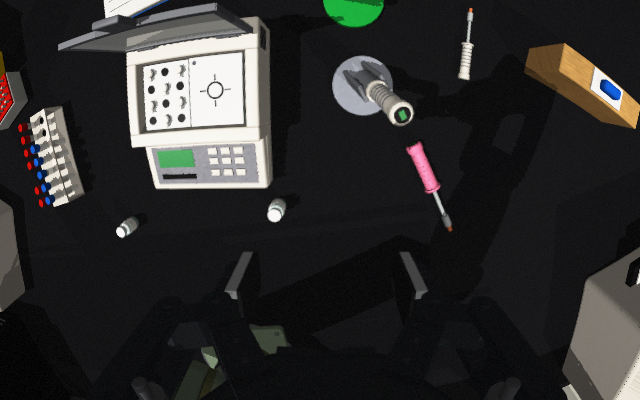

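The wrist view shows the cover standing upright. The ring is clear at (215,90), the holder base at (363,85), and the probe head with its green display at (402,115). I'll locate the probe axis from the display and the handle outline.

```bash
python3 - <<'E'
from h import *
import pickle
a,b,w=pickle.load(open("s5.pkl","rb")); w1=pickle.load(open("s1.pkl","rb"))[2]; a1,b1,_=pickle.load(open("s1.pkl","rb"))
def green(p,r0,r1,c0,c1):
    i=p["image"][r0:r1,c0:c1].astype(int); m=(i[...,1]>i[...,2]+25)&(i[...,1]>i[...,0]+25)
    r,c=np.nonzero(m); return np.array([r.mean()+r0,c.mean()+c0]),m.sum()
g5,n5=green(w,98,130,385,420); g1,n1=green(w1,85,125,535,575); print(g5,n5,g1,n1)
print("head",tri((w,g5),(w1,g1)),onz(w,g5,.182),onz(w1,g1,.182))
print("ring",onz(w,[90.3,214.8],.083),onz(b,[201,309.5],.083))
print("base",onz(w,[86.5,364.2],0),onz(b,[184.9,360.4],0),onz(a,[249.2,228],0))
print("mouth",onz(b,[157.5,363.8],.104),onz(a,[218.6,219.6],.104),tri((a,[218.6,219.6]),(b,[157.5,363.8])))
# ring centroid: dark pixels near
g=cv2.cvtColor(w["image"],cv2.COLOR_BGR2GRAY)[75:106,198:232]; r,c=np.nonzero(g<150)
print("ring px",(r.min()+r.max())/2+75,(c.min()+c.max())/2+198,r.mean()+75,c.mean()+198)
# base disc: bluish-grey pixels -> ellipse
x=w["image"][45:125,320:420].astype(int); m=((x.max(2)>90)&(x[...,0]>x[...,2]+4)).astype(np.uint8)
cs,_=cv2.findContours(m,cv2.RETR_EXTERNAL,cv2.CHAIN_APPROX_NONE); k=max(cs,key=cv2.contourArea); 
e=cv2.minEnclosingCircle(k); print("disc",e,onz(w,[e[0][1]+45,e[0][0]+320],.012), cv2.contourArea(k))
# handle: bright warm-grey vs
cv2.imwrite("pics/last.png",cv2.resize(w["image"][40:140,320:430],(770,700)[:2],interpolation=cv2.INTER_CUBIC)[:600])
E
```

```text
[114.75    402.28125] 64 [104.48484848 556.06060606] 33
head (array([ 0.495025  , -0.32250359,  0.18263059]), [0.0, 0.0]) [ 0.49499381 -0.32265605  0.182     ] [ 0.49492333 -0.32306257  0.182     ]
ring [ 0.55496439 -0.10920411  0.083     ] [ 0.55050923 -0.10298772  0.083     ]
base [ 0.5297588  -0.31158941  0.        ] [ 0.52840127 -0.3101832   0.        ] [ 0.52821517 -0.31003698  0.        ]
mouth [ 0.52955068 -0.3159136   0.104     ] [ 0.52306282 -0.31706197  0.104     ] (array([ 0.52801607, -0.31488777,  0.10673617]), [1.2, 1.2])
ring px 90.0 213.0 90.11363636363636 214.5681818181818
disc ((41.89875793457031, 40.25717544555664), 30.47269630432129) [ 0.53175659 -0.30688416  0.012     ] 1590.5
```

```bash
python3 - <<'E'
from h import *
import pickle
a,b,w=pickle.load(open("s5.pkl","rb")); w1=pickle.load(open("s1.pkl","rb"))[2]
Hd=np.array([.49500,-.3227,.1823])
def axis(phi,lean): return np.array([-np.sin(lean)*np.cos(phi),-np.sin(lean)*np.sin(phi),np.cos(lean)])
from scipy.ndimage import map_coordinates
for nm,p in (("w5",w),("w1",w1)):
    g=cv2.cvtColor(p["image"],cv2.COLOR_BGR2GRAY).astype(float)
    u=axis(.35,.35)
    for s in (.02,.03,.04,.05,.06,.07,.075):
        c=proj(p,Hd-u*s)[0]; c2=proj(p,Hd-u*(s+.005))[0]; t=(c2-c)/np.linalg.norm(c2-c); n=np.array([-t[1],t[0]])
        k=np.arange(-14,14.1,.5); v=map_coordinates(g,(c[:,None]+n[:,None]*k),order=1)
        on=k[v>55]; 
        print(nm,s,np.round(c,1),"n",np.round(n,2),"band",on.min() if len(on) else None,on.max() if len(on) else None, v[::4].astype(int).tolist())
for phi in (.25,.35,.45):
    u=axis(phi,.35); print(phi,[np.round(proj(p,Hd-u*.07)[0],1).tolist() for p in (w,w1)])
im=cv2.resize(w["image"][45:145,320:440],None,fx=6,fy=6,interpolation=cv2.INTER_CUBIC)
u=axis(.35,.35)
for s in np.arange(0,.17,.01):
    r,c=proj(w,Hd-u*s)[0]; cv2.circle(im,(int((c+.5-320)*6),int((r+.5-45)*6)),2,(0,0,255),-1)
cv2.imwrite("pics/ax.png",cv2.convertScaleAbs(im,alpha=1.5,beta=20))
E
```

```text
w5 0.02 [107.7 395.2] n [ 0.72 -0.7 ] band -11.5 12.0 [23, 37, 111, 196, 225, 233, 235, 237, 238, 237, 236, 218, 149, 67, 22]
w5 0.03 [104.5 391.9] n [ 0.72 -0.69] band -10.0 11.0 [22, 23, 73, 103, 118, 136, 143, 149, 152, 149, 140, 139, 125, 31, 23]
w5 0.04 [101.4 388.7] n [ 0.72 -0.69] band -9.5 11.5 [23, 22, 49, 100, 121, 141, 150, 158, 161, 160, 158, 137, 105, 39, 31]
w5 0.05 [ 98.6 385.7] n [ 0.72 -0.69] band -9.5 14.0 [17, 22, 54, 93, 98, 106, 122, 132, 143, 125, 121, 117, 121, 174, 173]
w5 0.06 [ 95.8 382.8] n [ 0.73 -0.69] band -13.5 14.0 [54, 95, 95, 79, 101, 117, 109, 116, 128, 133, 136, 117, 157, 173, 174]
w5 0.07 [ 93.2 380.1] n [ 0.73 -0.68] band -14.0 14.0 [98, 96, 123, 78, 104, 124, 120, 121, 131, 140, 149, 109, 200, 178, 176]
w5 0.075 [ 92.  378.7] n [ 0.73 -0.68] band -14.0 14.0 [97, 74, 143, 87, 103, 109, 134, 142, 148, 117, 121, 120, 200, 196, 174]
w1 0.02 [ 97.7 543.8] n [ 0.88 -0.47] band -9.0 8.5 [15, 14, 18, 99, 99, 96, 91, 84, 78, 75, 77, 74, 21, 16, 16]
w1 0.03 [ 94.6 537.9] n [ 0.89 -0.46] band -9.0 9.0 [16, 15, 23, 104, 112, 108, 100, 95, 89, 82, 77, 77, 25, 16, 23]
w1 0.04 [ 91.7 532.3] n [ 0.89 -0.46] band -8.5 8.0 [17, 14, 22, 98, 102, 77, 60, 65, 63, 71, 77, 65, 16, 16, 25]
w1 0.05 [ 88.8 526.8] n [ 0.89 -0.45] band -8.0 8.0 [14, 14, 16, 75, 109, 103, 88, 86, 84, 80, 74, 55, 21, 15, 16]
w1 0.06 [ 86.1 521.4] n [ 0.9  -0.44] band -8.0 9.0 [14, 16, 16, 58, 97, 105, 99, 91, 84, 77, 64, 64, 12, 17, 17]
w1 0.07 [ 83.6 516.2] n [ 0.9  -0.44] band -8.0 9.0 [15, 16, 15, 56, 87, 96, 96, 88, 80, 60, 56, 73, 32, 15, 16]
w1 0.075 [ 82.3 513.7] n [ 0.9  -0.44] band -9.0 11.0 [14, 16, 16, 122, 108, 102, 88, 79, 78, 78, 75, 91, 124, 12, 14]
0.25 [[92.5, 381.9], [82.9, 517.6]]
0.35 [[93.2, 380.1], [83.6, 516.2]]
0.45 [[94.2, 378.3], [84.4, 514.9]]
```

View pics/ax.png

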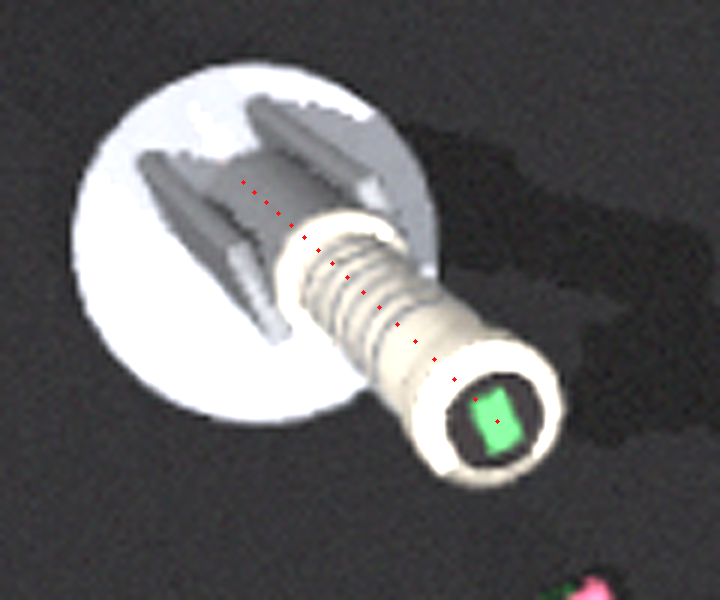

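The overlaid axis runs down the middle of the handle, through the display at (497,421) and the guard at (345,250), so the lean and a holder yaw of about 0.38 hold up. Next I turn and tilt the tool to match.

Call:
carry_out:
  deltas:
    - [[0, 0, 0, 0, 0, -1], [0, 0, 0, 0, 0, -1], [0, 0, 0, 0, 0, -1], [0, 0, 0, 0, 0, -1], [0, 0, 0, 0, 0, -1], [0, 0, 0, 0, 0, -0.95], [0, 0, 0, 0, 1, 0], [0, 0, 0, 0, 1, 0], [0, 0, 0, 0, 1, 0], [0, 0, 0, 0, 1, 0], [0, 0, 0, 0, 0, 0]]
  fingers: 1

```text
time: 18.45
position: [0.4364, -0.2407, 0.316]
orientation: [-2.976, -0.57, -0.523]
force: [0.3, 0.4, 0.3]
grip_width: 0.0857
gripper_force: 0.0
```

```bash
python3 - <<'E'
from h import *
T=toolT(); print(np.round(T,4).tolist())
u=np.array([-.3185,-.1272,.9394]); Hd=np.array([.495,-.3227,.1823])
print("axis err rad",np.arccos(-T[:3,2]@u), "rotvec in tool, units", np.round(T[:3,:3].T@np.cross(T[:3,2],-u)/np.radians(5),2))
for d in (.043,-.057): X=Hd+u*d; print(X,np.round(T[:3,:3].T@(X-T[:3,3])/.05,2))
print(np.round(bot.get_state()["joint_positions"],2))
E
```

```text
[[0.8736, 0.3696, 0.3166, 0.4364], [0.347, -0.9292, 0.1272, -0.2407], [0.3412, -0.0012, -0.94, 0.316], [0.0, 0.0, 0.0, 1.0]]
axis err rad nan rotvec in tool, units [-0.01  0.02  0.  ]
[ 0.4813045 -0.3281696  0.2226942] [-0.46  1.96  1.82]
[ 0.5131545 -0.3154496  0.1287542] [-0.46  1.96  3.82]
[-0.74  0.05  1.7   0.33  1.26  0.37]<stdin>:4: RuntimeWarning: invalid value encountered in arccos
```

Call:
carry_out:
  deltas:
    - [[-0.11, 0.49, 0, 0, 0, 0], [-0.12, 0.49, 0, 0, 0, 0], [-0.12, 0.49, 0, 0, 0, 0], [-0.11, 0.49, 0, 0, 0, 0], [0, 0, 0.5, 0, 0, 0], [0, 0, 0.5, 0, 0, 0], [0, 0, 0.4, 0, 0, 0], [0, 0, 0.2, 0, 0, 0], [0, 0, 0, 0, 0, 0]]

```text
time: 19.35
position: [0.4805, -0.3283, 0.2322]
orientation: [-2.974, -0.576, -0.521]
force: [0.4, 0.3, -0.2]
grip_width: 0.0855
gripper_force: 0.0
```

```bash
python3 - <<'E'
from h import *
T=toolT(); u=np.array([-.3185,-.1272,.9394]); Hd=np.array([.495,-.3227,.1823])
print(np.round(T[:3,:3].T@(Hd-.057*u-T[:3,3])/.05,3))
w=snap("wrist"); print("pred",proj(w,Hd),proj(w,Hd-.06*u))
i=w["image"].astype(int); m=(i[...,1]>i[...,2]+25)&(i[...,1]>i[...,0]+25); r0,c0=proj(w,Hd)[0].astype(int)
m[:r0-30]=0;m[r0+30:]=0;m[:,:c0-30]=0;m[:,c0+30:]=0; r,c=np.nonzero(m); print("green",len(r),r.mean() if len(r) else 0,c.mean() if len(r) else 0)
E
```

```text
[-0.045  0.011  2.184]
pred [[212.48506877 326.96356437]] [[188.92732479 326.95270087]]
green 122 212.5 327.0
```

Call:
carry_out:
  deltas:
    - [[-0.02, 0, 0.4, 0, 0, 0], [-0.02, 0.01, 0.45, 0, 0, 0], [0, 0, 0.45, 0, 0, 0], [0, 0, 0.45, 0, 0, 0], [0, 0, 0.3, 0, 0, 0], [0, 0, 0.13, 0, 0, 0], [0, 0, 0, 0, 0, 0]]

```text
time: 20.1
position: [0.5136, -0.3165, 0.1308]
orientation: [-2.976, -0.576, -0.525]
force: [-0.7, -0.0, -0.6]
grip_width: 0.0853
gripper_force: 0.0
```

Call:
carry_out:
  deltas:
    - [[0, 0, 0, 0, 0, 0], [0, 0, 0, 0, 0, 0], [0, 0, 0, 0, 0, 0], [0, 0, 0, 0, 0, 0], [0, 0, 0, 0, 0, 0], [0, 0, 0, 0, 0, 0], [0, 0, 0, 0, 0, 0], [0, 0, 0, 0, 0, 0]]
  fingers: 0
  newtons: 40

```text
time: 20.9
position: [0.5134, -0.3166, 0.1311]
orientation: [-2.976, -0.576, -0.526]
force: [-2.9, -0.2, 6.0]
grip_width: 0.0244
gripper_force: 39.2
```

Call:
carry_out:
  deltas:
    - [[0, 0, -0.1, 0, 0, 0], [0, 0, -0.25, 0, 0, 0], [0, 0, -0.35, 0, 0, 0], [0, 0, -0.4, 0, 0, 0], [0, 0, -0.4, 0, 0, 0], [0, 0, -0.4, 0, 0, 0], [0, 0, -0.4, 0, 0, 0], [0, 0, -0.3, 0, 0, 0], [0, 0, 0, 0, 0, 0]]

```text
time: 21.8
position: [0.4722, -0.3341, 0.2553]
orientation: [-2.979, -0.576, -0.529]
force: [0.3, -0.7, -0.8]
grip_width: 0.0247
gripper_force: 39.3
```

```bash
python3 - <<'E'
from h import *
import pickle
s=bot.get_state(); print(s["force"],s["grip_width"],s["gripper_force"])
w=snap("wrist"); i=w["image"].astype(int); m=(i[...,1]>i[...,2]+25)&(i[...,1]>i[...,0]+25); m[:120]=0;m[:,:250]=0;m[:,400:]=0
r,c=np.nonzero(m); print("green",len(r),r.mean() if len(r) else 0,c.mean() if len(r) else 0)
if len(r):
    o,d=ray(w,[r.mean(),c.mean()]); T=w["Tw"]@np.linalg.inv(w["T_tool_cam"]); o=T[:3,:3].T@(o-T[:3,3]); d=T[:3,:3].T@d
    print("display in tool at x=0:", o+d*(-o[0]/d[0]))
a=snap("scene"); b=snap("side"); print(lm(a,"tip_face"),lm(b,"tip_face"),lm(a,"probe"),lm(b,"probe"),lm(w,"tip_face"))
T=toolT(); print("tip expected",T[:3,3]+T[:3,2]*.1115, [proj(p,T[:3,3]+T[:3,2]*.1115).tolist() for p in (a,b)])
E
```

```text
[ 0.29365702 -0.74752763 -0.84883931] 0.024652383837193786 39.319757083430886
green 292 292.11986301369865 326.96232876712327
display in tool at x=0: [ 0.00000000e+00 -3.84156114e-06 -5.14178208e-02]
[] [(array([234.1, 303.9]), 0.47)] [(array([202.5, 214.5]), 0.78), (array([283.4, 141.8]), 0.63), (array([197.7, 196.9]), 0.5)] [(array([147.9, 368.3]), 0.49), (array([132.7, 363.6]), 0.43)] []
tip expected [ 0.50719888 -0.31826447  0.14698227] [[[201.85324971381124, 217.31162003139787]], [[148.6470844713033, 372.0667996409107]]]
```

Call:
carry_out:
  deltas:
    - [[0, 0, -0.3, 0, -0.8, 0], [0, 0, -0.3, 0, -0.8, 0], [0, 0, 0, 0, -0.8, 0], [0, 0, 0, 0, -0.8, 0], [0, 0, 0, 0, -0.8, 0], [0, 0, 0, 0, 0, 0]]

```text
time: 22.8
position: [0.4652, -0.3354, 0.2804]
orientation: [-3.083, -0.6, -0.0]
force: [0.7, -0.1, -1.3]
grip_width: 0.0243
gripper_force: 39.4
```

```bash
python3 - <<'E'
from h import *
T=toolT(); print(np.round(T[:3,:3].T@(np.array([.5553,-.1092,.23])-T[:3,3])/.05,3),np.round(T,3).tolist())
print("align units",np.round(T[:3,:3].T@np.cross(T[:3,2],[0,0,-1])/np.radians(5),3))
E
```

```text
[ 3.368 -3.517  1.011] [[0.927, 0.375, -0.0, 0.465], [0.375, -0.927, 0.001, -0.335], [0.0, -0.001, -1.0, 0.28], [0.0, 0.0, 0.0, 1.0]]
align units [-0.009 -0.003  0.   ]
```

Call:
carry_out:
  deltas:
    - [[0.25, -0.26, 0, 0, 0, 0], [0.4, -0.42, 0, 0, 0, 0], [0.45, -0.47, 0, 0, 0, 0], [0.45, -0.47, 0, 0, 0, 0], [0.45, -0.47, 0, 0, 0, 0], [0.45, -0.47, 0, 0, 0, 0], [0.4, -0.42, 0, 0, 0, 0], [0.3, -0.31, 0.2, 0, 0, 0], [0.2, -0.21, 0.3, 0, 0, 0], [0, 0, 0.3, 0, 0, 0], [0, 0, 0, 0, 0, 0], [0, 0, 0, 0, 0, 0]]

```text
time: 24.0
position: [0.5534, -0.1119, 0.2411]
orientation: [-3.084, -0.595, -0.0]
force: [0.1, 0.1, -0.4]
grip_width: 0.0241
gripper_force: 39.5
```

```bash
python3 - <<'E'
from h import *
T=toolT(); s=bot.get_state(); print(s["position"],s["force"],np.round(T[:3,:3].T@(np.array([.5553,-.1092,.2])-T[:3,3])/.05,3))
a=snap("scene"); b=snap("side"); w=snap("wrist")
tip=T[:3,3]+T[:3,2]*.1145
for p in (a,b,w): print("tip exp",proj(p,tip)[0],"lm",lm(p,"tip_face")[:2],"spot exp",proj(p,[.5553,-.1092,.083])[0],"lm",lm(p,"check_spot")[:2], "probe",lm(p,"probe")[:1],"tab",lm(p,"cover_tab")[:1])
cv2.imwrite("pics/w9.png",w["image"]);cv2.imwrite("pics/b9.png",b["image"]);cv2.imwrite("pics/a9.png",a["image"])
E
```

```text
[ 0.553386   -0.11192128  0.24113921] [ 0.08293331  0.09739059 -0.41123281] [ 0.056 -0.036  0.823]
tip exp [214.40559728 297.18758268] lm [] spot exp [228.09930823 298.97560573] lm [] probe [(array([282.8, 142.5]), 0.76)] tab [(array([193.1, 308.7]), 0.84)]
tip exp [186.97445465 310.63057106] lm [(array([199.9, 311.5]), 0.17)] spot exp [198.85541241 309.65316822] lm [(array([201.7, 310.3]), 0.82)] probe [(array([187.7, 307.6]), 0.68)] tab [(array([143.7, 278.9]), 0.58)]
tip exp [186.31109232 325.7406206 ] lm [] spot exp [172.39108691 324.065736  ] lm [(array([172. , 323.1]), 0.67)] probe [(array([202.5, 561.9]), 0.98)] tab [(array([106.3, 317.3]), 0.94)]
```

```bash
python3 - <<'E'
import cv2,numpy as np
i=cv2.imread("pics/w9.png").astype(int)
m=(i[...,2]>i[...,0]+40)&(i[...,2]>i[...,1]+20); m[:140]=0;m[250:]=0;m[:,:290]=0;m[:,360:]=0
r,c=np.nonzero(m); print("orange",len(r),r.min() if len(r) else 0,r.max() if len(r) else 0,c.mean() if len(r) else 0)
g=cv2.cvtColor(i.astype(np.uint8),cv2.COLOR_BGR2GRAY)
for rr in range(164,222,3): print(rr,g[rr,300:352:2].tolist())
b=cv2.imread("pics/b9.png").astype(int)
m=(b[...,2]>b[...,0]+30)&(b[...,2]>b[...,1]+15); m[:170]=0;m[210:]=0;m[:,:290]=0;m[:,330:]=0
r,c=np.nonzero(m); print("side orange",len(r),r.mean() if len(r) else 0,r.max() if len(r) else 0,c.mean() if len(r) else 0)
a=cv2.imread("pics/a9.png").astype(int)
m=(a[...,2]>a[...,0]+30)&(a[...,2]>a[...,1]+15); m[:190]=0;m[230:]=0;m[:,:280]=0;m[:,315:]=0
r,c=np.nonzero(m); print("scene orange",len(r),r.mean() if len(r) else 0,r.max() if len(r) else 0,c.mean() if len(r) else 0)
E
```

```text
orange 0 0 0 0
164 [245, 244, 245, 237, 141, 81, 212, 241, 221, 33, 124, 184, 225, 199, 135, 43, 197, 245, 244, 243, 245, 245, 245, 245, 243, 242]
167 [244, 244, 245, 245, 244, 244, 232, 210, 59, 235, 244, 244, 244, 243, 244, 245, 128, 148, 244, 244, 244, 244, 244, 243, 243, 244]
170 [244, 246, 245, 244, 243, 245, 245, 26, 217, 243, 244, 244, 242, 244, 245, 246, 233, 37, 236, 245, 244, 244, 244, 243, 244, 245]
173 [245, 245, 244, 244, 245, 246, 242, 25, 219, 244, 244, 243, 244, 245, 245, 246, 239, 36, 236, 245, 245, 244, 244, 242, 244, 244]
176 [245, 245, 243, 243, 244, 245, 243, 144, 117, 244, 243, 245, 245, 245, 245, 245, 197, 89, 241, 244, 244, 243, 243, 180, 222, 163]
179 [245, 243, 244, 245, 245, 244, 243, 245, 152, 80, 209, 241, 246, 245, 226, 122, 104, 227, 117, 111, 226, 243, 241, 169, 158, 161]
182 [244, 243, 244, 245, 244, 244, 244, 244, 241, 167, 196, 56, 41, 63, 134, 237, 245, 244, 245, 239, 190, 213, 245, 239, 239, 163]
185 [243, 245, 245, 244, 242, 245, 244, 242, 147, 177, 212, 92, 77, 70, 99, 234, 244, 245, 243, 243, 244, 245, 244, 245, 245, 241]
188 [244, 245, 245, 24
[... 883 characters left out ...]
, 125, 131, 165]
209 [80, 79, 80, 178, 244, 238, 184, 208, 223, 221, 220, 220, 204, 199, 221, 222, 222, 165, 196, 161, 231, 133, 91, 132, 170, 230]
212 [182, 126, 84, 82, 117, 193, 223, 221, 190, 118, 111, 94, 81, 94, 91, 85, 79, 100, 118, 116, 129, 102, 128, 154, 230, 239]
215 [239, 233, 212, 167, 213, 222, 213, 154, 113, 90, 86, 90, 86, 85, 79, 53, 62, 72, 87, 109, 119, 148, 145, 229, 238, 239]
218 [240, 239, 240, 222, 222, 207, 121, 94, 120, 116, 110, 81, 100, 76, 83, 84, 76, 76, 52, 67, 115, 147, 155, 236, 238, 239]
221 [241, 240, 225, 234, 230, 140, 116, 115, 85, 89, 99, 114, 106, 97, 91, 91, 56, 54, 69, 68, 61, 147, 151, 203, 238, 237]
side orange 1 186.0 186 310.0
scene orange 0 0 0 0
```

Call:
carry_out:
  deltas:
    - [[0.056, -0.036, 0, 0, 0, 0], [0, 0, 0.2, 0, 0, 0], [0, 0, 0.2, 0, 0, 0], [0, 0, 0.15, 0, 0, 0], [0, 0, 0.1, 0, 0, 0], [0, 0, 0.08, 0, 0, 0], [0, 0, 0, 0, 0, 0], [0, 0, 0, 0, 0, 0]]

```text
time: 25.55
position: [0.5557, -0.1089, 0.2047]
orientation: [3.084, 0.596, 0.0]
force: [0.2, 0.8, -1.6]
grip_width: 0.0239
gripper_force: 39.5
```

```bash
python3 - <<'E'
from h import *
F=[]
T=toolT()
for _ in range(4): w=snap("wrist"); F.append(bot.get_state()["force"])
print(T[:3,3],np.round(F,2).tolist()); print(proj(w,[.5553,-.1092,.083])[0],lm(w,"check_spot")[:1],lm(w,"tip_face")[:1],proj(w,T[:3,3]+T[:3,2]*.1145)[0])
E
```

```text
[ 0.5556852  -0.10894343  0.20471725] [[-0.29, -0.32, -1.29], [-0.13, -0.25, -1.83], [-0.82, -0.21, -1.93], [-0.1, -0.35, -1.15]]
[184.41299697 326.31082156] [(array([185.3, 324.6]), 0.62)] [(array([186.9, 327.8]), 0.18)] [186.04728696 326.26076953]
```

Call:
carry_out:
  deltas:
    - [[0, 0, 0.06, 0, 0, 0], [0, 0, 0.06, 0, 0, 0], [0, 0, 0.04, 0, 0, 0], [0, 0, 0.04, 0, 0, 0], [0, 0, 0, 0, 0, 0], [0, 0, 0, 0, 0, 0]]

```text
time: 26.45
position: [0.5557, -0.1089, 0.1948]
orientation: [3.084, 0.596, 0.001]
force: [-0.2, 1.2, 0.3]
grip_width: 0.0241
gripper_force: 39.6
```

```bash
python3 - <<'E'
from h import *
F=[]
for _ in range(6): w=snap("wrist"); F.append(bot.get_state()["force"])
print(toolT()[:3,3],np.mean(F,0),np.round(F,1)[:,2].tolist())
E
```

```text
[ 0.5556023  -0.10888804  0.19471369] [-0.39697872  0.03632724  0.81457616] [1.1, 0.1, 1.5, 0.5, 1.0, 0.7]
```

Call:
carry_out:
  deltas:
    - [[0, 0, 0.026, 0, 0, 0], [0, 0, 0, 0, 0, 0], [0, 0, 0, 0, 0, 0], [0, 0, 0, 0, 0, 0]]

```text
time: 27.15
position: [0.5556, -0.1089, 0.1934]
orientation: [3.084, 0.596, 0.0]
force: [-0.3, -0.4, 1.2]
grip_width: 0.0242
gripper_force: 39.6
```

```bash
python3 - <<'E'
from h import *
F=[]
for _ in range(8): w=snap("wrist"); F.append(bot.get_state()["force"])
T=toolT(); print(T[:3,3],T[:3,2],np.mean(F,0),np.round(F,1)[:,2].tolist())
a=snap("scene"); b=snap("side")
for k in ("cover_tab","check_spot","tip_face","vial_a","rack"): print(k,[[(np.round(x,1).tolist(),round(c,2)) for x,c in lm(p,k)] for p in (a,b,w)])
print(proj(w,[.5553,-.1092,.083])[0],proj(w,T[:3,3]+T[:3,2]*.11)[0])
g=cv2.cvtColor(w["image"],cv2.COLOR_BGR2GRAY)
for r in range(168,206,2): print(r,g[r,304:350:2].tolist())
E
```

```text
[ 0.55556115 -0.10890063  0.19330423] [ 8.94389502e-05 -1.30215994e-04 -9.99999988e-01] [-0.10183429  0.19041356  0.88248402] [0.7, 1.1, 0.7, 0.6, 1.7, 0.4, 0.5, 1.4]
cover_tab [[([188.3, 310.8], 0.95)], [([142.0, 276.8], 0.98)], [([111.0, 322.6], 0.62), ([187.3, 323.7], 0.36), ([227.9, 116.5], 0.33)]]
check_spot [[], [([202.0, 311.8], 0.92), ([233.4, 305.6], 0.33)], [([187.6, 327.0], 0.67)]]
tip_face [[], [([185.1, 360.7], 0.56)], []]
vial_a [[([208.8, 380.3], 0.67)], [([324.7, 299.7], 0.64), ([247.2, 378.6], 0.62)], [([302.2, 299.9], 0.84), ([229.4, 120.1], 0.71)]]
rack [[([239.8, 443.4], 0.74)], [([327.7, 204.9], 0.87), ([210.5, 311.6], 0.61)], [([90.3, 69.2], 0.55)]]
[187.64998801 326.54851627] [187.37305689 326.37225807]
168 [246, 245, 243, 245, 246, 235, 231, 230, 234, 235, 235, 233, 245, 245, 245, 244, 233, 88, 244, 244, 246, 246, 243]
170 [245, 243, 245, 245, 246, 234, 231, 233, 235, 236, 234, 231, 245, 246, 245, 242, 135, 149, 245, 245, 246, 244, 242]
172 [243, 243, 245, 245, 245, 242, 232, 234, 234, 235, 233, 232, 238, 245, 244, 235, 55, 225, 245, 245, 245, 243, 244]
174 [2
[... 1146 characters left out ...]
5, 159]
194 [243, 244, 245, 245, 242, 243, 175, 156, 210, 144, 102, 105, 180, 170, 123, 115, 26, 102, 53, 119, 158, 161, 156]
196 [244, 245, 244, 244, 243, 245, 243, 203, 191, 94, 79, 61, 65, 116, 87, 25, 124, 160, 136, 79, 65, 144, 223]
198 [244, 244, 244, 243, 243, 244, 243, 227, 187, 94, 76, 60, 69, 117, 125, 234, 243, 237, 246, 238, 162, 44, 222]
200 [245, 244, 243, 243, 244, 243, 242, 175, 185, 94, 79, 62, 67, 121, 233, 245, 244, 244, 244, 244, 243, 231, 245]
202 [245, 244, 242, 244, 244, 244, 224, 45, 204, 95, 80, 62, 77, 207, 245, 244, 244, 245, 243, 243, 244, 245, 245]
204 [244, 242, 243, 245, 243, 241, 127, 154, 210, 100, 90, 80, 78, 232, 241, 244, 246, 243, 244, 243, 243, 246, 244]
```

Call:
carry_out:
  deltas:
    - [[0, 0, 0.01, 0, 0, 0], [0, 0, 0, 0, 0, 0], [0, 0, 0, 0, 0, 0], [0, 0, 0, 0, 0, 0], [0, 0, 0, 0, 0, 0], [0, 0, 0, 0, 0, 0], [0, 0, 0, 0, 0, 0], [0, 0, 0, 0, 0, 0], [0, 0, 0, 0, 0, 0], [0, 0, 0, 0, 0, 0], [0, 0, 0, 0, 0, 0], [0, 0, 0, 0, 0, 0], [0, 0, 0, 0, 0, 0], [0, 0, 0, 0, 0, 0], [0, 0, 0, 0, 0, 0], [0, 0, 0, 0, 0, 0], [0, 0, 0, 0, 0, 0], [0, 0, 0, 0, 0, 0], [0, 0, 0, 0, 0, 0], [0, 0, 0, 0, 0, 0]]

```text
time: 30.4
position: [0.5556, -0.1089, 0.1928]
orientation: [3.084, 0.596, 0.0]
force: [0.2, 0.7, 2.6]
grip_width: 0.0243
gripper_force: 39.7
```

Call:
carry_out:
  deltas:
    - [[0, 0, 0, 0, 0, 0], [0, 0, 0, 0, 0, 0], [0, 0, 0, 0, 0, 0], [0, 0, 0, 0, 0, 0], [0, 0, 0, 0, 0, 0], [0, 0, 0, 0, 0, 0], [0, 0, 0, 0, 0, 0], [0, 0, 0, 0, 0, 0], [0, 0, 0, 0, 0, 0], [0, 0, 0, 0, 0, 0], [0, 0, 0, 0, 0, 0], [0, 0, 0, 0, 0, 0], [0, 0, 0, 0, 0, 0], [0, 0, 0, 0, 0, 0], [0, 0, 0, 0, 0, 0], [0, 0, 0, 0, 0, 0], [0, 0, 0, 0, 0, 0], [0, 0, 0, 0, 0, 0], [0, 0, 0, 0, 0, 0], [0, 0, 0, 0, 0, 0]]

```text
time: 32.4
position: [0.5555, -0.1089, 0.1928]
orientation: [3.084, 0.596, 0.0]
force: [0.1, 0.2, 1.7]
grip_width: 0.024
gripper_force: 39.7
```

```bash
python3 - <<'E'
from h import *
F=[]
for _ in range(12): w=snap("wrist"); F.append(bot.get_state()["force"])
s=bot.get_state(); print(s["time"],s["position"],s["gripper_force"],np.mean(F,0),np.std(F,0))
E
```

```text
33.0 [ 0.55552837 -0.10886484  0.19276346] 39.65453387238085 [-0.21263307 -0.04296944  1.56354004] [0.59236428 0.38770073 0.45364192]
```

```bash
python3 -c "
from bench import bot
print(bot.sign_off())"
```

```text
the job is handed in; nothing more can be done
None
```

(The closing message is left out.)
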